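Shut the filter drawer and lock it with the sliding stop

TASK

Push the open filter drawer of the white test box fully home until it seats in its detent, then slide the stop along its rail so that its tongue stands in front of the middle of the shut drawer, and turn the stop's clamp knob clockwise until it is tight. Leave the other things on the bench where they are.

Things in the scene. Friction and masses are not known exactly. Their poses are not given: they have to be found in the camera images.
- test_box: White filter test box, fixed; 220 deep (x) x 340 wide (y) x 120 mm tall. Origin: on the bench below it, 100 mm behind its front. Front is its -x side, facing the robot: drawer on the right (centre y = -70 mm), grey panel with gauge on the left. On top a rail along y at x = -75 mm, 330 long, 28 wide, 18 mm tall. Blue fitting 44 mm wide, 32 tall on the top at (60, -100) mm.
- drawer (a joint): How far the drawer is out, m: 0 fully home, 0.13 most open. Slides along the box's x; needs about 2 N, and about 4 N to pass the detent some 10 mm before home, where a spring roller lets it snap home.
- drawer_face (a point): Outer face of the drawer's front panel, midway across, 70 mm above the bench. Frame as the box: x into the box, y left, z up. Panel 170 wide, 15 thick, from 12 to 92 mm above the bench; face at box x = -115 mm when shut. A steel bar handle, 90 mm long along y, stands 35 mm off the face, 34 mm above the bench.
- stop (a joint): Position of the stop carriage along the rail, m: 0 at the left end (box y = +125 mm), growing to the right (box -y) up to 0.235; at 0.195 the tongue is in front of the drawer's middle. Slides with about 2 N while the knob is loose.
- stop_tongue (a point): Middle of the lower end of the stop's tongue: a dark steel plate 44 wide (y), 9 mm thick, hanging from the carriage in front of the box at box x = -125 mm (6 mm clear of the shut drawer), 62 to 157 mm above the bench. An open drawer blocks its way. Frame as the box. The aluminium carriage is 56 mm wide (y); its top slopes down towards the robot and carries the knob.
- knob (a joint): Angle of the clamp knob, rad, clockwise positive seen from the knob's outer end. 0 to 0.9 loose (at 0 the bar is square to the rail); bites from about 0.9; hard stop at 1.5: tight, bar nearly along the rail. Needs 0.1 to 0.15 N m.
- knob_grip (a point): Centre of the knob's black bar grip, 70 long, 16 wide, 28 mm tall (along the axis), 213 mm above the bench. x along the bar, y across it (the way to pinch), z the knob's axis outwards, leaning 35 degrees from vertical towards the box's front, so the tool must tilt likewise. The slope it stands on is 32 mm below along the axis. The frame turns with the knob.
- grease_jar: Bystander: blue jar, 68 mm diameter, 65 mm tall, upright on the test box. Origin under its centre.
- motor: Bystander: grey drive motor, 76 mm diameter, 130 mm long with its shaft, 79 mm tall, lying on a grey foot left of the drawer, in front of the box. Origin under its centre, x along the shaft.
- tape_roll: Bystander: clear tape roll, 104 mm diameter, 45 mm tall, lying flat. Origin under its centre.
- screwdriver: Bystander: screwdriver 200 mm long, lying, black handle. Origin under its centre, x along it.
- spare_filter: Bystander: flat white filter frame with dark pleats, 190 x 130 x 20 mm. Origin under its centre.
- impeller: Bystander: grey impeller, disc 80 mm diameter with a 24 mm hub, 45 mm tall. Origin under its centre.
- wrench: Bystander: steel wrench 180 mm long, lying. Origin under its centre, x along it.

How it is judged:
By the outcome, as a careful person would: the job done as asked, in the order asked, and still so for the second after the job is handed in, with the robot touching nothing.
It also fails if it takes over 56 s, if anything falls off the work surface, if the arm or the gripper's body presses on something with over 40 N, if the wrist force passes 120 N, or if a joint passes its speed limit or range.

ROBOT

A 7-joint arm with a two-finger parallel gripper is mounted at the origin on the work surface. World frame = base frame: x ahead of the robot, y to its left, z up, the work surface at z = 0. Lengths are in mm, angles in rad, forces in N, time in s.
With the tool pointing down it reaches from about 425 to 975 mm from the base axis. Payload 16.7 kg.
Tool frame: the origin (TCP) lies at the very end of the fingers, on their centre line; the grasp point (between the pads) lies 19 mm behind it; z points along the fingers, y is the line along which they close (so a half turn about z gives the same grasp; the last joint's range is limited). The gripper opens to 85 mm and grips with 20 to 120 N. Pads are 22 mm wide; open, the fingers measure 114 mm over their backs; the gripper's body (76 mm by 85 mm) begins 54 mm behind the grasp point. The pads swing forward as they close: fully open they stand 13 mm farther back than shut.
Start: joints at [-1.262, 0.426, 0.074, 1.606, -0.034, 1.111, -0.067], TCP at [298.938, 605.155, 231.302] pointing down, gripper open.
Joint ranges: [-2.85, 2.85], [-0.5, 2.14], [-1.23, 1.37], [0.21, 2.46], [-1.02, 4.16], [0.16, 2.05], [-2.73, 2.73]. Speed limits (rad/s): [1.89, 1.89, 2.39, 2.39, 3.01, 3.01, 3.01].

INTERFACE

Orientations are given as a unit quaternion [w, x, y, z].
In Python, from plant import env gives the robot as it stands.
- The arm moves only by the tool arm_command, never from a script. Its argument "steps" is a list of rows, each an object of numbers: "x", "y", "z": the shift along the tool's x, y, z in mm; "wx", "wy", "wz": the turn, a rotation vector about the tool's x, y, z in degrees; "grip": the opening, from 0 (shut) to 1 (fully open). In form: [{"x": .., "y": .., "z": .., "wx": .., "wy": .., "wz": .., "grip": ..}, ...]. A call has 1 to 12 rows; each row is the pose to reach, as a shift and turn from the pose commanded when the call began, along the tool's axes at that moment; what a row does not reach only later rows make up. A row lasts 1/8 s, in which the tool goes at most 62.5 mm and 10.7 degrees, less where a joint would pass 70% of its speed; a pose out of reach is approached as far as the arm can. A call with a gripper value outside its range is refused whole. The fingers move at their own pace and stop on an object; the grip force is fixed at half the most. Time passes only in rows, so rows that repeat a pose let the fingers close. It gives the time, the measured TCP pose, the force, the opening and the grip force at its end, in the units of the state.
- env.observe(): the state, without advancing time (a new reading comes with each control period).
- env.snapshot(name): name is "scene" or "top" or "wrist"; returns the picture (384x512x3 uint8, red, green, blue); there is no depth.
- env.get_calibration(name): a dict with "camera_matrix" (3x3 intrinsics, pixels), "R" (3x3) and "t" (3): a world point X has camera coordinates R X + t; the wrist camera has in their place "tool_from_camera" (4x4, takes a point from camera to tool coordinates, whose origin is the TCP and whose axes are the flange's). Camera axes: x right, y down, z forward; pixel columns grow to the right and rows downward; lengths in mm; the calibration is good to about 2 mm. A picture is of the moment at which its call begins: read the wrist's pose just before it. get_calibration takes no time and is no camera call.
- env.sign_off(): hands the job in; it is judged then, once.
Trained networks look in the newest picture that a camera, given by its name, has taken for a name from the list of things; names that differ only in an ending like _2 or _b are one class to them, and where a whole thing is asked for, a point or a joint stands for the part that bears it (a point fixed in the world has none). Each returns a list of dicts, best first, with "p" (0 to 1); they miss things now and then, are a little off and sometimes report something else, mostly with a low value. They report only what shows in the picture. A call takes as long as a camera call.
- env.masks_of(name, camera): "region" (384x512 bool, what is visible of it) and "bbox" ([left, top, width, height] in pixels, round what is visible of it).
The state is a dict: "time_s": time; "joint_positions": joint angles; "joint_velocities": joint speeds; "tau": joint torques, N m; "eef_pos": TCP position; "tool_rot": TCP orientation; "wrist_force": force on the tool from outside, world axes, zero at the start; "ft_torque": the same for the moment, N m; "grip_width": opening from 0.0 (shut) to 1.0 (fully open); "gripper_force": force on a finger pad.
Only numpy, scipy, OpenCV 4.12 (cv2) and the standard library are available. Lean on these libraries where they do the work, as an engineer would, in place of code of your own. Each camera call takes 0.05 s, during which the arm holds its last target. There are 200 camera calls.

## Working session

There is one attempt and no reset: what is moved stays moved. The work goes in short steps, Python scripts to look and compute and a tool call to move; the robot and the scene stay as the last step left them, time stands still between calls to the robot, and variables do not carry over. Pictures are saved under pics/ and viewed, at most 10 in all, crops included, and the job is handed in when it is done.

Besides the shell and the picture viewer there is one more tool, called as name([rows], argument=value, ...), one row to a line, values as JSON. arm_command: Moves the arm, as the interface text tells. Its arguments: {"type":"object","properties":{"steps":{"type":"array"}},"required":["steps"]}

```bash
ls; mkdir -p pics
python3 - <<'E'
from plant import env
import cv2,numpy as np
s=env.observe();print(s)
for n in("scene","top"):
    im=env.snapshot(n);cv2.imwrite(f"pics/{n}0.png",im[:,:,::-1])
    c=env.get_calibration(n);print(n,np.round(c["camera_matrix"],1).tolist(),np.round(c["R"],4).tolist(),np.round(c["t"],1).tolist())
    for k in("test_box","drawer_face","stop_tongue","knob_grip","motor","grease_jar"):
        print(k,[(round(float(m["p"]),2),m["bbox"]) for m in env.masks_of(k,n)][:2])
E
```

```text
pics
{'time_s': 0.0, 'joint_positions': array([-1.26149086,  0.42673739,  0.0738469 ,  1.60658706, -0.03410417,
        1.11075253, -0.06708795]), 'joint_velocities': array([ 0.00057611,  0.00072549, -0.00056744, -0.00045497,  0.00020852,
       -0.00096758,  0.00054   ]), 'tau': array([ 7.32456374e-04, -9.49852753e+01,  3.76122057e+00, -4.63503492e+01,
        1.91618025e-02,  1.02608866e-02, -6.31576839e-06]), 'eef_pos': array([298.79412337, 604.84095483, 230.61566499]), 'tool_rot': array([-9.71582856e-05,  2.27404290e-01,  9.73800243e-01, -6.04752442e-04]), 'wrist_force': array([-0.82966455, -0.63813306, -1.0304834 ]), 'ft_torque': array([ 0.03878116, -0.07932965,  0.02066292]), 'gripper_force': 0.0, 'grip_width': 0.999511162521389}
scene [[494.3, 0.0, 259.3], [0.0, 494.3, 189.7], [0.0, 0.0, 1.0]] [[0.6025, 0.7981, 0.008], [0.5696, -0.423, -0.7047], [-0.5591, 0.4291, -0.7094]] [-321.3, -213.0, 1686.0]
test_box [(0.85, [179.2, 166.8, 183.1, 182.0]), (0.22, [180.7, 212.4, 62.3, 66.5])]
drawer_face [(0.97, [180.5, 212.8, 61.6, 64.9])]
stop_tongue [(0.82, [254.9, 169.0, 39.0, 46.2])]
knob_grip [(0.74, [257.0, 171.6, 20.2, 15.2])]
motor []
grease_jar [(0.86, [318.2, 204.8, 26.2, 36.1])]
top [[392.7, 0.0, 257.8], [0.0, 392.7, 191.3], [0.0, 0.0, 1.0]] [[-0.008, -0.9998, 0.0192], [-0.9915, 0.0054, -0.1298], [0.1296, -0.02, -0.9914]] [-38.9, 558.0, 1200.8]
test_box [(0.65, [198.4, 89.3, 135.1, 127.1])]
drawer_face []
stop_tongue [(0.78, [232.3, 158.7, 20.5, 34.0])]
knob_grip [(0.47, [237.2, 162.9, 15.0, 27.6]), (0.19, [215.6, 112.5, 21.2, 26.1])]
motor [(0.63, [221.4, 200.3, 23.3, 42.6])]
grease_jar [(0.7, [214.4, 111.5, 21.1, 28.7])]
```

Run:
```python
import cv2
a=cv2.imread("pics/scene0.png")[140:380,140:400];cv2.imwrite("pics/s1.png",cv2.resize(a,None,fx=2.5,fy=2.5,interpolation=cv2.INTER_CUBIC))
a=cv2.imread("pics/top0.png")[80:280,170:370];cv2.imwrite("pics/t1.png",cv2.resize(a,None,fx=3,fy=3,interpolation=cv2.INTER_CUBIC))
```

```text
(no output)
```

View pics/s1.png

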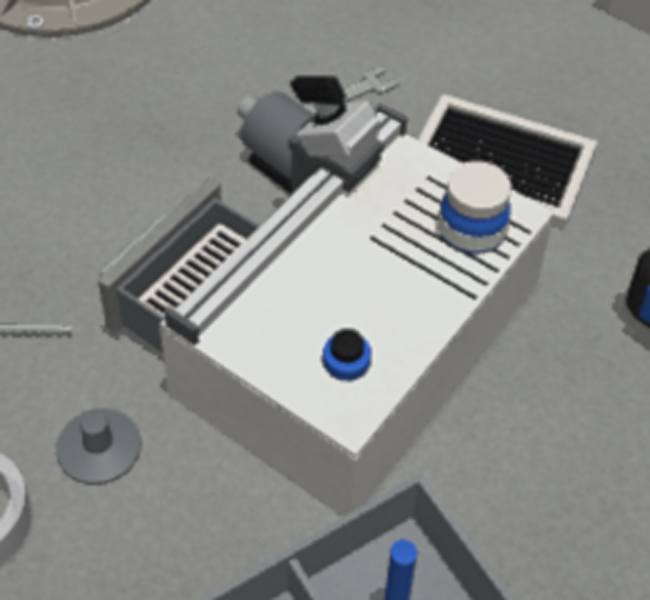

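View pics/t1.png

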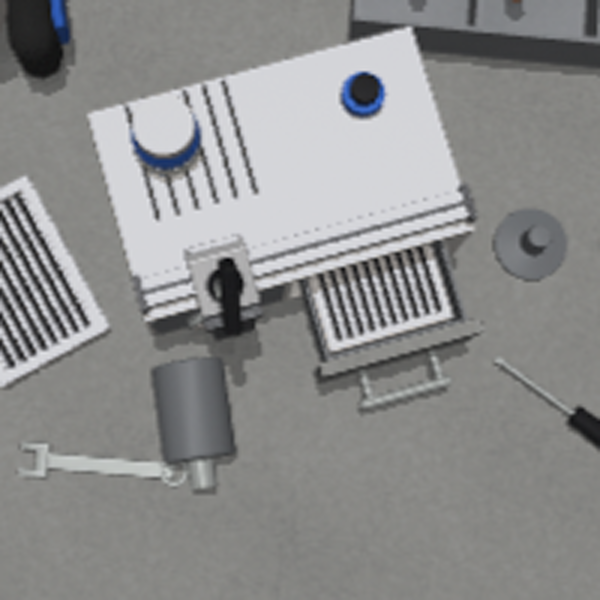

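The drawer is open about 80 mm on the right. The stop is at the left end, with its knob bar roughly square to the rail. The motor lies in front of and below the stop. Next I fit the box pose, drawer travel and stop position from the clicked points.

```bash
cat > h.py <<'E'
from plant import env
import numpy as np, cv2
from scipy.optimize import least_squares
from scipy.spatial.transform import Rotation as Ro
C={n:env.get_calibration(n) for n in("scene","top")}
def proj(n,X):
    c=C[n];q=np.asarray(X,float)@np.array(c["R"]).T+np.array(c["t"]);q=q@np.array(c["camera_matrix"]).T;return q[:,:2]/q[:,2:]
def T(p): return lambda X:np.asarray(X,float)@Ro.from_euler("z",p[2]).as_matrix().T+np.array([p[0],p[1],0])
def tool_R(s): return Ro.from_quat(s["tool_rot"],scalar_first=True)
E
python3 - <<'E'
from h import *
S=lambda u,v:(140+u/2.5,140+v/2.5)
P=lambda u,v:(170+u/3,80+v/3)
ob=[("top",P(412,28),[120,-170,120]),("top",P(90,115),[120,170,120]),("top",P(364,88),[60,-100,152]),
("scene",S(353,455),[120,-170,120]),("scene",S(552,213),[120,170,120]),("scene",S(348,342),[60,-100,152]),("scene",S(352,510),[120,-170,0]),
("scene",S(167,395),[-100,-170,0])]
dr=[("top",P(406,394),lambda d:[-150-d,-70,34]),("scene",S(104,283),lambda d:[-115-d,-155,92]),("scene",S(215,187),lambda d:[-115-d,15,92])]
def f(p):
    r=[]
    for n,uv,X in ob: r+=list(proj(n,[T(p)(X)])[0]-uv)
    for n,uv,X in dr: r+=list(proj(n,[T(p)(X(p[3]))])[0]-uv)
    return np.array(r)
o=least_squares(f,[700,0,.27,80],x_scale=[10,10,.1,10],loss="soft_l1");p=o.x;print(p);print(f(p).reshape(-1,2).round(1).tolist())
# knob
uv={}
for n in C:
    for k in ("knob_grip","stop_tongue"):
        env.snapshot(n) if k=="knob_grip" else 0
        m=env.masks_of(k,n)[0]["region"];ys,xs=np.nonzero(m);uv[n,k]=(xs.mean(),ys.mean());print(n,k,uv[n,k],m.sum())
k=least_squares(lambda X:np.concatenate([proj(n,[T(p)(X)])[0]-uv[n,"knob_grip"] for n in C]),[-100,100,213]);print("knob box",k.x,k.cost,T(p)(k.x))
k=least_squares(lambda X:np.concatenate([proj(n,[T(p)([X[0],X[1],213])])[0]-uv[n,"knob_grip"] for n in C]),[-100,100]);print("knob box z213",k.x,k.cost)
E
```

```text
[ 7.02314261e+02 -6.15275404e+01  2.75467616e-01  7.28437850e+01]
[[-0.7, -1.4], [-1.3, -0.9], [0.2, -0.6], [0.3, -0.5], [-0.0, -1.2], [-1.0, -0.7], [-1.4, 4.8], [-0.4, -0.2], [-0.8, -4.1], [-1.0, 0.3], [-0.1, -2.7]]
scene knob_grip (np.float64(268.084142394822), np.float64(178.11326860841424)) 309
scene stop_tongue (np.float64(273.4146757679181), np.float64(192.82849829351537)) 1172
top knob_grip (np.float64(244.95260663507108), np.float64(177.72037914691944)) 211
top stop_tongue (np.float64(244.51653543307086), np.float64(175.09133858267717)) 635
knob box [-108.70373238   89.81532608  204.62811882] 0.015202760913420009 [573.27936936  -4.66550553 204.62811882]
knob box z213 [-107.52235602   87.44414836] 2.4229215558367163
```

```bash
cat >> h.py <<'E'
BOX=[702.3,-61.5,0.2755]
def goal(b,tilt,spin=0,box=BOX):
    """tool shift/turn from the present pose to TCP at box point b, tilt deg, spin deg (cw about tool z)"""
    s=env.observe();R=tool_R(s);t=np.radians(tilt);c,n=np.cos(t),np.sin(t)
    G=Ro.from_euler("z",box[2])*Ro.from_matrix(np.array([[-c,0,-n],[0,1,0],[n,0,-c]]).T)*Ro.from_euler("z",spin,degrees=True)
    w=T(box)(b);d=R.inv().apply(w-s["eef_pos"]);r=(R.inv()*G).as_rotvec(degrees=True)
    inv=Ro.from_euler("z",box[2]).inv()
    print("t",s["time_s"],"tcp box",inv.apply(s["eef_pos"]-T(box)([0,0,0])).round(1),"F box",inv.apply(s["wrist_force"]).round(1),"q",s["joint_positions"].round(2),"grip",round(float(s["grip_width"]),3),round(float(s["gripper_force"]),1))
    print("goal world",w.round(1),"shift",d.round(1),"turn",r.round(2))
E
python3 - <<'E'
from h import *
b=BOX
b[:]=[702.3,-61.5,.2755]
print([T(b)(x).round(0).tolist() for x in ([-240,-70,75],[-124,-70,65],[-108,88,213],[-108,-70,213])])
goal([-245,-70,200],20)
E
```

```text
[[490.0, -194.0, 75.0], [602.0, -163.0, 65.0], [574.0, -6.0, 213.0], [617.0, -158.0, 213.0]]
t 1.0 tcp box [-206.8  751.2  231.3] F box [0.1 0.2 0.1] q [-1.26  0.43  0.07  1.61 -0.03  1.11 -0.07] grip 1.002 0.0
goal world [ 485.6 -195.5  200. ] shift [-522.  -635.2   31.3] turn [ -7.34 -19.09 -41.64]
```

arm_command([
  {"x":-522,"y":-635,"z":0,"wx":-7.3,"wy":-19.1,"wz":-41.6,"grip":0},
  {"x":-522,"y":-635,"z":0,"wx":-7.3,"wy":-19.1,"wz":-41.6,"grip":0},
  {"x":-522,"y":-635,"z":0,"wx":-7.3,"wy":-19.1,"wz":-41.6,"grip":0},
  {"x":-522,"y":-635,"z":0,"wx":-7.3,"wy":-19.1,"wz":-41.6,"grip":0},
  {"x":-522,"y":-635,"z":0,"wx":-7.3,"wy":-19.1,"wz":-41.6,"grip":0},
  {"x":-522,"y":-635,"z":0,"wx":-7.3,"wy":-19.1,"wz":-41.6,"grip":0},
  {"x":-522,"y":-635,"z":0,"wx":-7.3,"wy":-19.1,"wz":-41.6,"grip":0},
  {"x":-522,"y":-635,"z":0,"wx":-7.3,"wy":-19.1,"wz":-41.6,"grip":0},
  {"x":-522,"y":-635,"z":0,"wx":-7.3,"wy":-19.1,"wz":-41.6,"grip":0},
  {"x":-522,"y":-635,"z":0,"wx":-7.3,"wy":-19.1,"wz":-41.6,"grip":0},
  {"x":-522,"y":-635,"z":0,"wx":-7.3,"wy":-19.1,"wz":-41.6,"grip":0},
  {"x":-522,"y":-635,"z":0,"wx":-7.3,"wy":-19.1,"wz":-41.6,"grip":0},
])

```text
time_s: 2.5
eef_pos: [468.7, -123.7, 231.6]
tool_rot: [0.172, -0.134, 0.976, 0.024]
wrist_force: [1.6, 0.8, 1.0]
grip_width: -0.004
gripper_force: 0.0
```

```bash
python3 -c "
from h import *
goal([-245,-70,200],20)"
```

```text
t 2.5 tcp box [-241.7    3.7  231.6] F box [1.8 0.3 1. ] q [-1.02 -0.3   1.12  2.27  0.21  0.69  1.83] grip -0.004 0.0
goal world [ 485.6 -195.5  200. ] shift [ 13.8 -73.7  28.5] turn [-0.03  0.06 -0.12]
```

arm_command([
  {"x":14,"y":-74,"z":28,"grip":0},
  {"x":14,"y":-74,"z":28,"grip":0},
  {"x":14,"y":-74,"z":28,"grip":0},
])

```text
schema error: expected keys x, y, z, wx, wy, wz, grip
```

Run:
```python
from h import *
goal([-235,-70,66],20)
for n in ("wrist","top"): cv2.imwrite(f"pics/{n}2.png",cv2.resize(env.snapshot(n)[:,:,::-1],(400,300) if n=="top" else None,fx=1.5,fy=1.5))
```

```text
t 2.5 tcp box [-241.7    3.7  231.6] F box [1.8 0.3 1. ] q [-1.02 -0.3   1.12  2.27  0.21  0.69  1.83] grip -0.004 0.0
goal world [ 495.2 -192.8   66. ] shift [ 50.4 -73.7 157.8] turn [-0.03  0.06 -0.12]
```

View pics/wrist2.png

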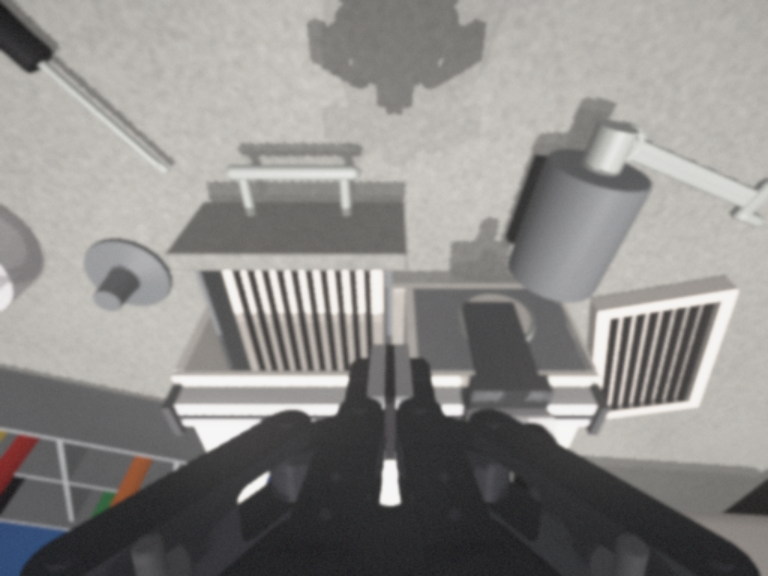

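The wrist view shows the yaw aligned with the rail. The handle bar is at about (292,172) and the top edge of the panel's outer face runs from (170,252) to (407,254), in 1.5x pixels. I'll use these to get the drawer travel.

```bash
cat >> h.py <<'E'
def wray(uv,z,s=None,box=BOX):
    """wrist pixels -> box coordinates on height z"""
    s=s or env.observe();c=env.get_calibration("wrist");M=np.array(c["tool_from_camera"]);R=tool_R(s)
    r=np.c_[np.asarray(uv,float),np.ones(len(uv))]@np.linalg.inv(c["camera_matrix"]).T
    d=R.apply(r@M[:3,:3].T);o=R.apply(M[:3,3])+s["eef_pos"];X=o+d*((z-o[2])/d[:,2])[:,None]
    return Ro.from_euler("z",box[2]).inv().apply(X-T(box)([0,0,0])).round(1)
E
python3 - <<'E'
from h import *
a=np.array
print("face top",wray(a([[170,252],[407,254]])/1.5,92).tolist(),"handle",wray(a([[230,172],[357,172]])/1.5,36).tolist())
print("rail ends top front edge (-89,+-165)",wray(a([[170,387],[602,388]])/1.5,138).tolist(),"tongue bottom",wray(a([[465,303],[522,303]])/1.5,62).tolist())
E
```

```text
face top [[-201.6, -153.7, 92.0], [-197.8, 10.8, 92.0]] handle [[-235.4, -120.2, 36.0], [-234.2, -25.2, 36.0]]
rail ends top front edge (-89,+-165) [[-113.0, -164.3, 138.0], [-107.4, 154.9, 138.0]] tongue bottom [[-126.0, 62.4, 62.0], [-125.4, 111.2, 62.0]]
```

arm_command([
  {"x":14,"y":-74,"z":28,"wx":0,"wy":0,"wz":0,"grip":0},
  {"x":14,"y":-74,"z":28,"wx":0,"wy":0,"wz":0,"grip":0},
  {"x":50,"y":-74,"z":158,"wx":0,"wy":0,"wz":0,"grip":0},
  {"x":50,"y":-74,"z":158,"wx":0,"wy":0,"wz":0,"grip":0},
  {"x":50,"y":-74,"z":158,"wx":0,"wy":0,"wz":0,"grip":0},
  {"x":50,"y":-74,"z":158,"wx":0,"wy":0,"wz":0,"grip":0},
])

```text
time_s: 3.35
eef_pos: [436.5, -157.6, 147.8]
tool_rot: [0.179, -0.132, 0.975, 0.012]
wrist_force: [-0.2, -0.7, 0.2]
grip_width: -0.002
gripper_force: 0.0
```

```bash
python3 -c "
from h import *
goal([-205,-70,66],20)"
```

```text
t 3.35 tcp box [-281.9  -20.2  147.8] F box [-0.3 -0.6  0.2] q [-1.23 -0.5   1.37  2.4   0.66  0.59  1.53] grip -0.002 0.0
goal world [ 524.1 -184.6   66. ] shift [-43.2 -47.2 104.9] turn [-1.46  0.57 -0.05]
```

The arm drifted into a bad elbow posture, with j2 and j3 on their limits. I'll back out to the left, swing across at a larger radius so j1 does the turning, then come back in.

```bash
cat >> h.py <<'E'
def via(ws,tilt,spin=0,box=BOX):
    goal([0,0,0],tilt,spin,box);s=env.observe();R=tool_R(s)
    for w in ws: print(w,R.inv().apply(np.array(w)-s["eef_pos"]).round(0).tolist())
E
python3 -c "
from h import *
via([[380,100,330],[320,480,350],[420,680,380],[700,420,380],[820,0,380],[760,-220,380],[500,-190,250]],10)"
```

```text
t 3.35 tcp box [-281.9  -20.2  147.8] F box [-0.3 -0.6  0.2] q [-1.23 -0.5   1.37  2.4   0.66  0.59  1.53] grip -0.002 0.0
goal world [702.3 -61.5   0. ] shift [-211.9   26.4  236.9] turn [-1.45 10.57 -0.18]
[380, 100, 330] [-78.0, 259.0, -172.0]
[320, 480, 350] [-128.0, 641.0, -184.0]
[420, 680, 380] [-279.0, 807.0, -163.0]
[700, 420, 380] [-466.0, 482.0, -85.0]
[820, 0, 380] [-467.0, 46.0, -74.0]
[760, -220, 380] [-357.0, -151.0, -110.0]
[500, -190, 250] [-85.0, -50.0, -76.0]
```

arm_command([
  {"x":-50,"y":50,"z":-172,"wx":-1.5,"wy":10.6,"wz":0,"grip":0},
  {"x":-50,"y":50,"z":-172,"wx":-1.5,"wy":10.6,"wz":0,"grip":0},
  {"x":-78,"y":259,"z":-172,"wx":-1.5,"wy":10.6,"wz":0,"grip":0},
  {"x":-78,"y":259,"z":-172,"wx":-1.5,"wy":10.6,"wz":0,"grip":0},
  {"x":-78,"y":259,"z":-172,"wx":-1.5,"wy":10.6,"wz":0,"grip":0},
  {"x":-128,"y":641,"z":-184,"wx":-1.5,"wy":10.6,"wz":0,"grip":0},
  {"x":-128,"y":641,"z":-184,"wx":-1.5,"wy":10.6,"wz":0,"grip":0},
  {"x":-128,"y":641,"z":-184,"wx":-1.5,"wy":10.6,"wz":0,"grip":0},
  {"x":-128,"y":641,"z":-184,"wx":-1.5,"wy":10.6,"wz":0,"grip":0},
  {"x":-128,"y":641,"z":-184,"wx":-1.5,"wy":10.6,"wz":0,"grip":0},
  {"x":-128,"y":641,"z":-184,"wx":-1.5,"wy":10.6,"wz":0,"grip":0},
  {"x":-128,"y":641,"z":-184,"wx":-1.5,"wy":10.6,"wz":0,"grip":0},
])

```text
time_s: 4.85
eef_pos: [320.3, 477.7, 349.9]
tool_rot: [0.086, -0.136, 0.987, 0.013]
wrist_force: [0.9, -0.1, 0.6]
grip_width: -0.001
gripper_force: 0.0
```

```bash
python3 -c "
from h import *
via([[320,480,350],[420,680,380],[700,420,380],[820,0,380],[760,-220,380],[500,-190,250]],10)"
```

```text
t 4.85 tcp box [-220.9  622.8  349.9] F box [ 0.9 -0.3  0.6] q [-1.33  0.1   0.17  1.79  0.13  1.15  0.64] grip -0.001 0.0
goal world [702.3 -61.5   0. ] shift [-158.6 -623.2  381.6] turn [ 0.12 -0.03 -0.14]
[320, 480, 350] [-0.0, 2.0, -0.0]
[420, 680, 380] [-153.0, 168.0, -3.0]
[700, 420, 380] [-350.0, -158.0, 31.0]
[820, 0, 380] [-352.0, -595.0, 30.0]
[760, -220, 380] [-237.0, -790.0, 9.0]
[500, -190, 250] [24.0, -692.0, 95.0]
```

arm_command([
  {"x":-153,"y":168,"z":-3,"wx":0,"wy":0,"wz":0,"grip":0},
  {"x":-153,"y":168,"z":-3,"wx":0,"wy":0,"wz":0,"grip":0},
  {"x":-153,"y":168,"z":-3,"wx":0,"wy":0,"wz":0,"grip":0},
  {"x":-153,"y":168,"z":-3,"wx":0,"wy":0,"wz":0,"grip":0},
  {"x":-350,"y":-158,"z":31,"wx":0,"wy":0,"wz":0,"grip":0},
  {"x":-350,"y":-158,"z":31,"wx":0,"wy":0,"wz":0,"grip":0},
  {"x":-350,"y":-158,"z":31,"wx":0,"wy":0,"wz":0,"grip":0},
  {"x":-350,"y":-158,"z":31,"wx":0,"wy":0,"wz":0,"grip":0},
  {"x":-350,"y":-158,"z":31,"wx":0,"wy":0,"wz":0,"grip":0},
  {"x":-350,"y":-158,"z":31,"wx":0,"wy":0,"wz":0,"grip":0},
  {"x":-352,"y":-595,"z":30,"wx":0,"wy":0,"wz":0,"grip":0},
  {"x":-352,"y":-595,"z":30,"wx":0,"wy":0,"wz":0,"grip":0},
])

```text
time_s: 6.35
eef_pos: [731.3, 300.8, 379.1]
tool_rot: [0.086, -0.136, 0.987, 0.013]
wrist_force: [0.7, -0.0, 0.3]
grip_width: -0.001
gripper_force: 0.0
```

```bash
python3 -c "
from h import *
via([[820,0,380],[760,-220,380],[500,-190,250]],10)"
```

```text
t 6.35 tcp box [126.5 340.7 379.1] F box [ 0.7 -0.2  0.3] q [-0.66  0.46  0.27  1.28 -0.1   1.25  1.44] grip -0.001 0.0
goal world [702.3 -61.5   0. ] shift [ 189.4 -341.6  351. ] turn [ 0.07 -0.04 -0.12]
[820, 0, 380] [-4.0, -314.0, -1.0]
[760, -220, 380] [111.0, -509.0, -21.0]
[500, -190, 250] [372.0, -410.0, 65.0]
```

arm_command([
  {"x":-4,"y":-314,"z":-1,"wx":0,"wy":0,"wz":0,"grip":0},
  {"x":-4,"y":-314,"z":-1,"wx":0,"wy":0,"wz":0,"grip":0},
  {"x":-4,"y":-314,"z":-1,"wx":0,"wy":0,"wz":0,"grip":0},
  {"x":-4,"y":-314,"z":-1,"wx":0,"wy":0,"wz":0,"grip":0},
  {"x":-4,"y":-314,"z":-1,"wx":0,"wy":0,"wz":0,"grip":0},
  {"x":111,"y":-509,"z":-21,"wx":0,"wy":0,"wz":0,"grip":0},
  {"x":111,"y":-509,"z":-21,"wx":0,"wy":0,"wz":0,"grip":0},
  {"x":111,"y":-509,"z":-21,"wx":0,"wy":0,"wz":0,"grip":0},
  {"x":111,"y":-509,"z":-21,"wx":0,"wy":0,"wz":0,"grip":0},
  {"x":372,"y":-410,"z":65,"wx":0,"wy":0,"wz":0,"grip":0},
  {"x":372,"y":-410,"z":65,"wx":0,"wy":0,"wz":0,"grip":0},
  {"x":372,"y":-410,"z":65,"wx":0,"wy":0,"wz":0,"grip":0},
])

```text
time_s: 7.85
eef_pos: [590.7, -198.8, 296.2]
tool_rot: [0.086, -0.136, 0.987, 0.012]
wrist_force: [0.7, -1.5, 0.4]
grip_width: -0.001
gripper_force: 0.0
```

```bash
python3 -c "
from h import *
via([[500,-200,280]],10)
goal([-230,-70,180],10)
goal([-230,-70,72],10)"
```

```text
t 7.85 tcp box [-144.8 -101.7  296.2] F box [ 0.2 -1.6  0.4] q [-0.01  0.22  0.33  1.78 -0.2   1.02  2.25] grip -0.001 0.0
goal world [702.3 -61.5   0. ] shift [-90.9 101.7 316.9] turn [ 0.04  0.01 -0.12]
[500, -200, 280] [89.0, 23.0, 1.0]
t 7.85 tcp box [-144.8 -101.7  296.2] F box [ 0.2 -1.6  0.4] q [-0.01  0.22  0.33  1.78 -0.2   1.02  2.25] grip -0.001 0.0
goal world [ 500.  -191.4  180. ] shift [104.2  31.4  99.6] turn [ 0.04  0.01 -0.12]
t 7.85 tcp box [-144.8 -101.7  296.2] F box [ 0.2 -1.6  0.4] q [-0.01  0.22  0.33  1.78 -0.2   1.02  2.25] grip -0.001 0.0
goal world [ 500.  -191.4   72. ] shift [122.9  31.3 206. ] turn [ 0.04  0.01 -0.12]
```

arm_command([
  {"x":95,"y":31,"z":20,"wx":0,"wy":0,"wz":0,"grip":0},
  {"x":95,"y":31,"z":20,"wx":0,"wy":0,"wz":0,"grip":0},
  {"x":104,"y":31,"z":100,"wx":0,"wy":0,"wz":0,"grip":0},
  {"x":104,"y":31,"z":100,"wx":0,"wy":0,"wz":0,"grip":0},
  {"x":123,"y":31,"z":206,"wx":0,"wy":0,"wz":0,"grip":0},
  {"x":123,"y":31,"z":206,"wx":0,"wy":0,"wz":0,"grip":0},
  {"x":123,"y":31,"z":206,"wx":0,"wy":0,"wz":0,"grip":0},
])

```text
time_s: 8.72
eef_pos: [499.8, -191.5, 70.3]
tool_rot: [0.084, -0.135, 0.987, 0.013]
wrist_force: [0.3, -0.3, 1.1]
grip_width: -0.004
gripper_force: 0.0
```

```bash
python3 -c "
from h import *
goal([-140,-70,72],10)
goal([-126,-70,72],10)"
```

```text
t 8.725 tcp box [-230.2  -70.    70.3] F box [ 0.2 -0.3  1.1] q [ 0.09  0.37  0.26  2.16 -0.39  0.52  2.5 ] grip -0.004 0.0
goal world [ 586.6 -166.9   72. ] shift [-89.2   0.3  13.6] turn [ 0.2  -0.29 -0.18]
t 8.725 tcp box [-230.2  -70.    70.3] F box [ 0.2 -0.3  1.1] q [ 0.09  0.37  0.26  2.16 -0.39  0.52  2.5 ] grip -0.004 0.0
goal world [ 600.1 -163.1   72. ] shift [-103.     0.3   15.9] turn [ 0.2  -0.29 -0.18]
```

Push in moderate steps, about 12 mm a row, to around 14 mm before home.

arm_command([
  {"x":-12,"y":0,"z":2,"wx":0,"wy":0,"wz":0,"grip":0},
  {"x":-24,"y":0,"z":4,"wx":0,"wy":0,"wz":0,"grip":0},
  {"x":-36,"y":0,"z":6,"wx":0,"wy":0,"wz":0,"grip":0},
  {"x":-48,"y":0,"z":7,"wx":0,"wy":0,"wz":0,"grip":0},
  {"x":-60,"y":0,"z":9,"wx":0,"wy":0,"wz":0,"grip":0},
  {"x":-70,"y":0,"z":11,"wx":0,"wy":0,"wz":0,"grip":0},
  {"x":-80,"y":0,"z":12,"wx":0,"wy":0,"wz":0,"grip":0},
  {"x":-89,"y":0,"z":14,"wx":0,"wy":0,"wz":0,"grip":0},
])

```text
time_s: 9.72
eef_pos: [588.2, -167.3, 74.1]
tool_rot: [0.086, -0.135, 0.987, 0.013]
wrist_force: [-1.2, -0.4, 1.6]
grip_width: -0.001
gripper_force: 0.6
```

```bash
python3 -c "
from h import *
goal([-126,-70,72],10)
im=env.snapshot('scene');cv2.imwrite('pics/s3.png',cv2.resize(im[140:320,140:340,::-1],None,fx=3,fy=3,interpolation=cv2.INTER_CUBIC))"
```

```text
t 9.725 tcp box [-138.5  -70.8   74.1] F box [-1.3 -0.1  1.6] q [ 0.    0.46  0.27  2.   -0.38  0.57  2.39] grip -0.001 0.6
goal world [ 600.1 -163.1   72. ] shift [-12.    0.9   4.2] turn [ 0.06 -0.05 -0.16]
```

View pics/s3.png

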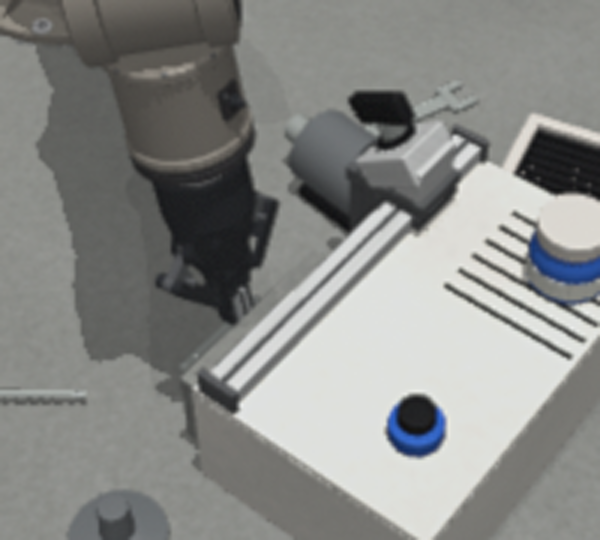

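The drawer is nearly in, with its panel by the front edge at about (190,375). Next is the push past the detent.

arm_command([
  {"x":-4,"y":0,"z":1,"wx":0,"wy":0,"wz":0,"grip":0},
  {"x":-8,"y":0,"z":2,"wx":0,"wy":0,"wz":0,"grip":0},
  {"x":-12,"y":0,"z":2,"wx":0,"wy":0,"wz":0,"grip":0},
  {"x":-15,"y":0,"z":3,"wx":0,"wy":0,"wz":0,"grip":0},
  {"x":-15,"y":0,"z":3,"wx":0,"wy":0,"wz":0,"grip":0},
])

```text
time_s: 10.4
eef_pos: [602.1, -163.6, 73.6]
tool_rot: [0.086, -0.135, 0.987, 0.013]
wrist_force: [-5.0, -0.3, 1.5]
grip_width: 0.003
gripper_force: 2.2
```

```bash
python3 -c "
from h import *
goal([-120,-70,72],10)"
```

```text
t 10.4 tcp box [-124.2  -71.    73.6] F box [-4.9  1.   1.5] q [-0.01  0.48  0.27  1.98 -0.38  0.58  2.38] grip 0.003 2.2
goal world [ 605.9 -161.5   72. ] shift [-3.9  1.   2.3] turn [ 0.07 -0.08 -0.18]
```

arm_command([
  {"x":-3,"y":0,"z":0,"wx":0,"wy":0,"wz":0,"grip":0},
  {"x":-6,"y":0,"z":1,"wx":0,"wy":0,"wz":0,"grip":0},
  {"x":-6,"y":0,"z":1,"wx":0,"wy":0,"wz":0,"grip":0},
])

```text
time_s: 10.78
eef_pos: [602.8, -163.7, 72.5]
tool_rot: [0.082, -0.134, 0.988, 0.013]
wrist_force: [-36.3, -6.5, 21.5]
grip_width: 0.001
gripper_force: 18.5
```

```bash
python3 -c "
from h import *
goal([-120,-70,72],10)"
```

```text
t 10.775 tcp box [-123.5  -71.3   72.5] F box [-36.7   3.7  21.5] q [-0.01  0.48  0.28  1.97 -0.38  0.59  2.37] grip 0.001 18.5
goal world [ 605.9 -161.5   72. ] shift [-3.4  1.3  1.1] turn [ 0.2  -0.52 -0.33]
```

The force rose to 37 N and the TCP stopped at box x = -124, so the drawer is on its hard stop at home. Next I retract and go to a view pose above the knob.

```bash
python3 -c "
from h import *
goal([-200,-70,90],10)
goal([-200,-70,280],35)
goal([-165,88,295],35)"
```

```text
t 10.775 tcp box [-123.5  -71.3   72.5] F box [-36.7   3.7  21.5] q [-0.01  0.48  0.28  1.97 -0.38  0.59  2.37] grip 0.001 18.5
goal world [ 528.9 -183.3   90. ] shift [ 72.5   1.  -29.8] turn [ 0.2  -0.52 -0.33]
t 10.775 tcp box [-123.5  -71.3   72.5] F box [-36.7   3.7  21.5] q [-0.01  0.48  0.28  1.97 -0.38  0.59  2.37] grip 0.001 18.5
goal world [ 528.9 -183.3  280. ] shift [  41.2    1.8 -217.2] turn [  0.13 -25.52  -0.37]
t 10.775 tcp box [-123.5  -71.3   72.5] F box [-36.7   3.7  21.5] q [-0.01  0.48  0.28  1.97 -0.38  0.59  2.37] grip 0.001 18.5
goal world [519.6 -21.7 295. ] shift [   5.2  160.1 -225.7] turn [  0.13 -25.52  -0.37]
```

arm_command([
  {"x":60,"y":0,"z":-15,"wx":0,"wy":0,"wz":0,"grip":0},
  {"x":60,"y":0,"z":-20,"wx":0,"wy":0,"wz":0,"grip":0},
  {"x":41,"y":2,"z":-217,"wx":0,"wy":-12,"wz":0,"grip":0},
  {"x":41,"y":2,"z":-217,"wx":0,"wy":-20,"wz":0,"grip":0},
  {"x":41,"y":2,"z":-217,"wx":0,"wy":-25.5,"wz":0,"grip":0},
  {"x":41,"y":2,"z":-217,"wx":0,"wy":-25.5,"wz":0,"grip":1},
  {"x":5,"y":160,"z":-226,"wx":0,"wy":-25.5,"wz":0,"grip":1},
  {"x":5,"y":160,"z":-226,"wx":0,"wy":-25.5,"wz":0,"grip":1},
  {"x":5,"y":160,"z":-226,"wx":0,"wy":-25.5,"wz":0,"grip":1},
  {"x":5,"y":160,"z":-226,"wx":0,"wy":-25.5,"wz":0,"grip":1},
])

```text
time_s: 12.02
eef_pos: [524.7, -39.3, 282.1]
tool_rot: [0.302, -0.128, 0.944, 0.042]
wrist_force: [0.9, -0.2, 0.5]
grip_width: 1.002
gripper_force: 0.0
```

```bash
python3 -c "
from h import *
goal([-165,88,295],35)
im=env.snapshot('wrist');cv2.imwrite('pics/w4.png',cv2.resize(im[:,:,::-1],None,fx=1.5,fy=1.5))"
```

```text
t 12.025 tcp box [-164.9   69.6  282.1] F box [ 0.8 -0.4  0.5] q [ 0.96 -0.1  -0.79  2.25 -0.71  0.49  2.54] grip 1.002 0.0
goal world [519.6 -21.7 295. ] shift [ -7.3  18.4 -10.6] turn [-0.09  0.49 -0.31]
```

View pics/w4.png

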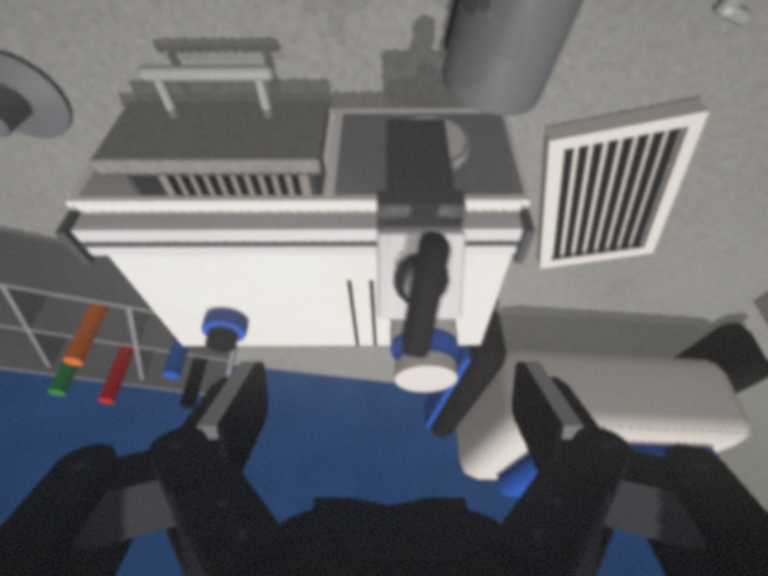

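In the wrist view the drawer is still partly open: the top edge of its face is at row ~168, with the filter visible behind it. I'll measure how far.

Run:
```python
from h import *
a=np.array
print("face top",wray(a([[95,168],[322,170]])/1.5,92).tolist(),"handle",wray(a([[140,72],[272,72]])/1.5,36).tolist())
print("box front top edge",wray(a([[72,205],[325,205]])/1.5,120).tolist(),"tongue bottom",wray(a([[387,122],[445,122]])/1.5,62).tolist())
env.snapshot("scene");im=env.snapshot("scene");cv2.imwrite('pics/s5.png',cv2.resize(im[140:320,140:340,::-1],None,fx=3,fy=3,interpolation=cv2.INTER_CUBIC))
```

```text
face top [[-97.3, -151.5, 92.0], [-95.8, 23.0, 92.0]] handle [[-142.9, -115.0, 36.0], [-143.2, -14.5, 36.0]]
box front top edge [[-85.1, -164.0, 120.0], [-85.8, 26.6, 120.0]] tongue bottom [[-117.8, 73.0, 62.0], [-117.9, 117.7, 62.0]]
```

View pics/s5.png

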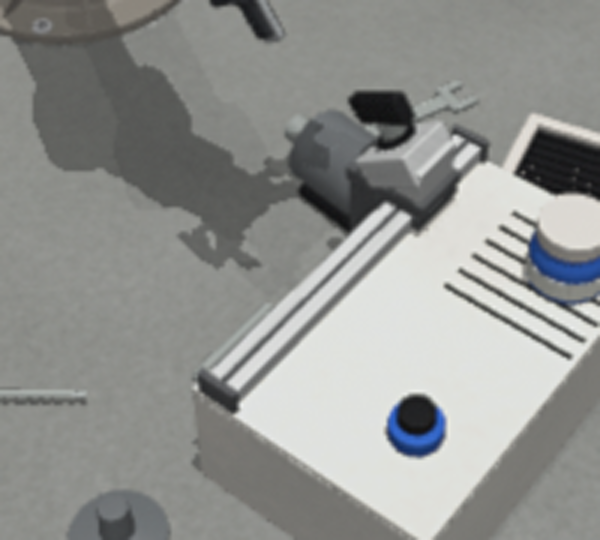

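The scene view shows the drawer flush with the box front. The first numbers were off because the arm was still settling, and the handle-to-tongue offset matches a shut drawer. Now I measure the knob from the settled pose.

```bash
cat > k.py <<'E'
from h import *
def knob(y0,zc=213,x0=-108,name=None):
    goal([-165,y0,295],35)
    s=env.observe();im=env.snapshot("wrist")
    m=env.masks_of("knob_grip","wrist")
    if not m: print("none"); return
    m=m[0];reg=m["region"].astype(np.uint8);print("p",m["p"],m["bbox"],cv2.minAreaRect(np.argwhere(reg)[:,::-1].astype(np.float32)))
    c=env.get_calibration("wrist");M=np.array(c["tool_from_camera"]);R=tool_R(s);Bi=Ro.from_euler("z",BOX[2]).inv()
    r=np.c_[np.argwhere(reg)[:,::-1]+0.,np.ones(reg.sum())]@np.linalg.inv(c["camera_matrix"]).T
    d=Bi.apply(R.apply(r@M[:3,:3].T));o=Bi.apply(R.apply(M[:3,3])+s["eef_pos"]-T(BOX)([0,0,0]))
    a=np.radians(35);n=np.array([-np.sin(a),0,np.cos(a)]);e=np.array([np.cos(a),0,np.sin(a)])
    for h in (0,14):   # plane through the grip centre / its outer face
        P=np.array([x0,0,zc])+h*n; X=o+d*(((P-o)@n)/(d@n))[:,None]
        uv=np.c_[(X-P)@e,X[:,1]].astype(np.float32);(cx,cy),(w,l),an=cv2.minAreaRect(uv)
        b=cv2.boxPoints(((cx,cy),(w,l),an));ed=max((b[1]-b[0],b[2]-b[1]),key=np.linalg.norm)
        print("plane",h,"centre along slope",round(cx,1),"y",round(cy,1),"size",round(w,1),round(l,1),"bar angle deg from square",np.degrees(np.arctan2(-ed[1],ed[0])).round(1))
    if name: cv2.imwrite(name,cv2.resize(im[:,:,::-1],None,fx=1.5,fy=1.5))
E
python3 - <<'E'
from k import *
knob(88)
s=env.observe()
for k in("stop_tongue","drawer_face"):
    m=env.masks_of(k,"wrist");print(k,[(x["p"],x["bbox"]) for x in m][:1])
E
```

```text
t 12.175 tcp box [-163.2   70.6  284.1] F box [-0.8 -0.3 -0.5] q [ 0.95 -0.11 -0.79  2.25 -0.71  0.49  2.54] grip 0.996 0.0
goal world [519.6 -21.7 295. ] shift [-5.  17.3 -9.9] turn [-0.17  0.63  0.13]
p 0.94 [262.2, 148.9, 35.2, 81.8] ((275.98175048828125, 190.09432983398438), (37.112098693847656, 84.89737701416016), 17.281497955322266)
plane 0 centre along slope -2.6 y 86.2 size 31.7 76.9 bar angle deg from square 0.1
plane 14 centre along slope -7.6 y 85.2 size 29.8 72.3 bar angle deg from square 0.1
stop_tongue [(0.96, [250.5, 78.5, 57.9, 155.4])]
drawer_face [(0.56, [60.1, 36.9, 159.0, 92.4])]
```

```bash
python3 -c "
from h import *
goal([-140,86,252],35)
goal([-104,86,199],35)"
```

```text
t 12.375 tcp box [-164.9   68.5  280.9] F box [-0.2  0.7  0.1] q [ 0.95 -0.1  -0.79  2.25 -0.71  0.49  2.55] grip 1.002 0.0
goal world [544.2 -16.8 252. ] shift [-3.4 17.5 37.9] turn [ 0.    0.44 -0.24]
t 12.375 tcp box [-164.9   68.5  280.9] F box [-0.2  0.7  0.1] q [ 0.95 -0.1  -0.79  2.25 -0.71  0.49  2.55] grip 1.002 0.0
goal world [578.8  -7.  199. ] shift [ -2.   17.5 102. ] turn [ 0.    0.44 -0.24]
```

arm_command([
  {"x":-3,"y":17.5,"z":38,"wx":0,"wy":0.4,"wz":-0.2,"grip":1},
  {"x":-3,"y":17.5,"z":38,"wx":0,"wy":0.4,"wz":-0.2,"grip":1},
  {"x":-3,"y":17.5,"z":38,"wx":0,"wy":0.4,"wz":-0.2,"grip":1},
])

```text
time_s: 12.75
eef_pos: [543.7, -16.9, 251.6]
tool_rot: [0.298, -0.131, 0.945, 0.042]
wrist_force: [-0.2, 0.5, 0.4]
grip_width: 1.001
gripper_force: 0.0
```

Run:
```python
from k import *
knob(86,name="pics/w6.png")
goal([-104,86,199],35)
```

```text
t 12.75 tcp box [-140.5   86.1  251.6] F box [-0.   0.5  0.4] q [ 0.94 -0.01 -0.88  2.25 -0.57  0.36  2.38] grip 1.001 0.0
goal world [520.1 -23.6 295. ] shift [ -4.8  -0.  -49.6] turn [ 0.05  0.01 -0.06]
p 0.74 [242.2, 162.0, 42.5, 95.2] ((262.0, 210.0), (100.0, 42.0), 90.0)
plane 0 centre along slope -1.8 y 87.8 size 79.0 30.4 bar angle deg from square -1.4
plane 14 centre along slope -7.8 y 87.6 size 73.3 28.2 bar angle deg from square -1.4
t 12.85 tcp box [-140.5   85.7  252.2] F box [-0.2  0.3  0.3] q [ 0.94 -0.01 -0.88  2.25 -0.57  0.36  2.38] grip 1.002 0.0
goal world [578.8  -7.  199. ] shift [ 0.7  0.3 64.5] turn [-0.04  0.05 -0.04]
```

View pics/w6.png

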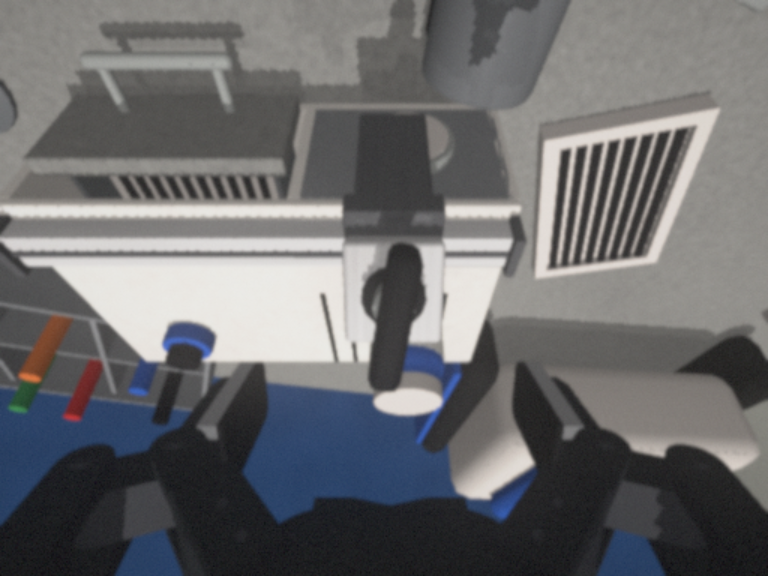

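The rail is level in this view. The knob bar runs from (405,245) to (385,390), so it stands about 8° clockwise of square and the tool needs an 8° spin. I'll also check the drawer from the handle at (85–230, 60).

Run:
```python
from h import *
a=np.array
print("face top",wray(a([[30,160],[295,160]])/1.5,92).tolist(),"handle",wray(a([[85,60],[230,60]])/1.5,36).tolist())
print("box front edge",wray(a([[5,208],[340,208]])/1.5,120).tolist(),"tongue bottom",wray(a([[360,116],[428,116]])/1.5,62).tolist())
goal([-104,87,199],35,8)
goal([-104,-71,199],35,8)
```

```text
face top [[-112.6, -149.7, 92.0], [-112.4, 23.6, 92.0]] handle [[-150.1, -116.3, 36.0], [-150.0, -20.2, 36.0]]
box front edge [[-96.5, -162.5, 120.0], [-96.2, 53.5, 120.0]] tongue bottom [[-125.3, 65.6, 62.0], [-125.2, 111.3, 62.0]]
t 12.85 tcp box [-140.5   85.7  252.2] F box [-0.2  0.3  0.3] q [ 0.94 -0.01 -0.88  2.25 -0.57  0.36  2.38] grip 1.002 0.0
goal world [578.6  -6.1 199. ] shift [ 0.7  1.3 64.5] turn [-0.04  0.05  7.96]
t 12.85 tcp box [-140.5   85.7  252.2] F box [-0.2  0.3  0.3] q [ 0.94 -0.01 -0.88  2.25 -0.57  0.36  2.38] grip 1.002 0.0
goal world [ 621.5 -158.1  199. ] shift [   0.6 -156.7   64.6] turn [-0.04  0.05  7.96]
```

The handle is at box x = -150, so the drawer is home. Now I grasp the knob.

arm_command([
  {"x":0.7,"y":1.3,"z":20,"wx":0,"wy":0,"wz":8,"grip":1},
  {"x":0.7,"y":1.3,"z":40,"wx":0,"wy":0,"wz":8,"grip":1},
  {"x":0.7,"y":1.3,"z":55,"wx":0,"wy":0,"wz":8,"grip":1},
  {"x":0.7,"y":1.3,"z":64,"wx":0,"wy":0,"wz":8,"grip":1},
  {"x":0.7,"y":1.3,"z":64,"wx":0,"wy":0,"wz":8,"grip":0.45},
  {"x":0.7,"y":1.3,"z":64,"wx":0,"wy":0,"wz":8,"grip":0.1},
  {"x":0.7,"y":1.3,"z":64,"wx":0,"wy":0,"wz":8,"grip":0},
  {"x":0.7,"y":1.3,"z":64,"wx":0,"wy":0,"wz":8,"grip":0},
  {"x":0.7,"y":1.3,"z":64,"wx":0,"wy":0,"wz":8,"grip":0},
])

```text
time_s: 13.98
eef_pos: [578.4, -5.7, 200.0]
tool_rot: [0.295, -0.065, 0.951, 0.061]
wrist_force: [-10.0, -1.5, 13.0]
grip_width: 0.2
gripper_force: 58.3
```

Run:
```python
from h import *
goal([-104,-71,199],35,8);s=env.observe();print("F tool",tool_R(s).inv().apply(s["wrist_force"]).round(1),s["ft_torque"].round(2))
```

```text
t 13.975 tcp box [-104.1   87.4  200. ] F box [-10.    1.2  13. ] q [ 0.73  0.16 -0.78  2.25 -0.2   0.18  1.88] grip 0.2 58.3
goal world [ 621.5 -158.1  199. ] shift [ -21.5 -156.9    1. ] turn [-0.07  0.1   0.03]
F tool [  0.9   1.1 -16.4] [-0.08  0.83  0.13]
```

arm_command([
  {"x":-1,"y":-5,"z":-2,"wx":0,"wy":0,"wz":0,"grip":0},
  {"x":-2.7,"y":-20,"z":-2,"wx":0,"wy":0,"wz":0,"grip":0},
  {"x":-5.5,"y":-40,"z":-2,"wx":0,"wy":0,"wz":0,"grip":0},
  {"x":-8.2,"y":-60,"z":-2,"wx":0,"wy":0,"wz":0,"grip":0},
  {"x":-11,"y":-80,"z":-2,"wx":0,"wy":0,"wz":0,"grip":0},
])

```text
time_s: 14.6
eef_pos: [599.2, -83.0, 200.7]
tool_rot: [0.295, -0.065, 0.951, 0.063]
wrist_force: [17.5, 7.3, -18.9]
grip_width: 0.191
gripper_force: 61.4
```

Run:
```python
from h import *
goal([-104,-69,200],35,8);s=env.observe();print("F tool",tool_R(s).inv().apply(s["wrist_force"]).round(1),s["ft_torque"].round(2))
```

```text
t 14.6 tcp box [-105.1    7.4  200.7] F box [ 18.9   2.3 -18.9] q [ 0.95  0.25 -0.86  2.18 -0.25  0.25  2.09] grip 0.191 61.4
goal world [ 621.  -156.2  200. ] shift [-11.  -75.6   1.1] turn [0.09 0.05 0.06]
F tool [-4.2  2.9 26.3] [ 0.53 -0.17  0.37]
```

arm_command([
  {"x":-2.7,"y":-20,"z":1,"wx":0,"wy":0,"wz":0,"grip":0},
  {"x":-5.5,"y":-40,"z":1,"wx":0,"wy":0,"wz":0,"grip":0},
  {"x":-8.2,"y":-60,"z":1,"wx":0,"wy":0,"wz":0,"grip":0},
  {"x":-10.5,"y":-76,"z":1,"wx":0,"wy":0,"wz":0,"grip":0},
  {"x":-10.5,"y":-76,"z":1,"wx":0,"wy":0,"wz":0,"grip":0},
])

```text
time_s: 15.22
eef_pos: [621.0, -159.3, 200.3]
tool_rot: [0.295, -0.064, 0.951, 0.061]
wrist_force: [0.8, -1.1, 3.8]
grip_width: 0.192
gripper_force: 66.5
```

Run:
```python
from h import *
goal([-104,-69,200],35,8);s=env.observe();print("F tool",tool_R(s).inv().apply(s["wrist_force"]).round(1),s["ft_torque"].round(2))
im=env.snapshot('wrist');cv2.imwrite('pics/w7.png',cv2.resize(im[:,:,::-1],None,fx=1.5,fy=1.5))
for k in("stop_tongue","drawer_face"):
    m=env.masks_of(k,"wrist");print(k,[(x["p"],x["bbox"]) for x in m][:1])
```

```text
t 15.225 tcp box [-104.9  -72.   200.3] F box [ 0.5 -1.2  3.8] q [ 1.05  0.34 -0.85  2.08 -0.22  0.31  2.2 ] grip 0.192 66.5
goal world [ 621.  -156.2  200. ] shift [-0.1  3.   0.7] turn [-0.11  0.13 -0.08]
F tool [-2.7 -0.9 -2.8] [-0.32  0.02 -0.26]
stop_tongue [(0.79, [201.3, 69.7, 106.1, 260.3])]
drawer_face [(0.83, [146.2, 7.1, 216.5, 146.9])]
```

View pics/w7.png

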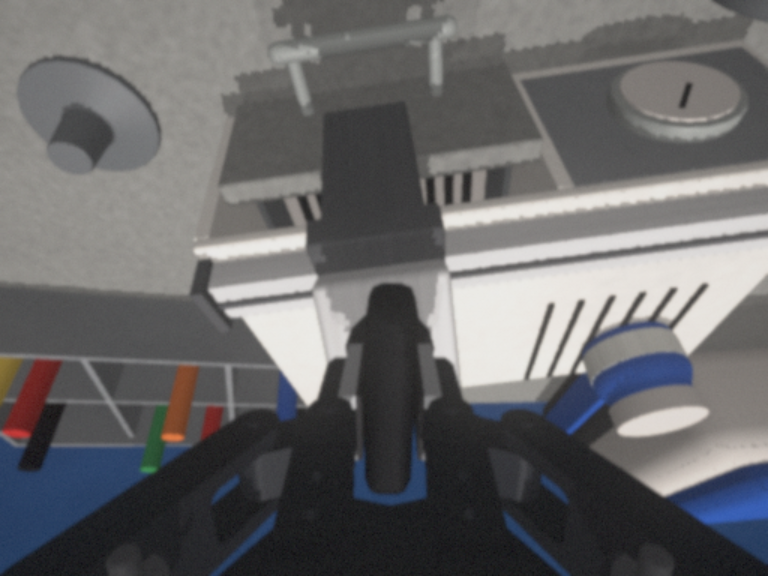

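The tongue's lower end spans (323,110)–(407,103). The panel's top edge runs (222,190)–(542,150) and the handle (275,52)–(453,26).

Run:
```python
from h import *
a=np.array
for n,p,z in(("face top",[[222,190],[542,150]],92),("handle",[[274,52],[453,26]],36),("tongue",[[323,110],[407,103]],62)):
    w=wray(a(p)/1.5,z);print(n,w.tolist(),"mid y",w[:,1].mean())
```

```text
face top [[-111.6, -149.3, 92.0], [-107.6, 18.0, 92.0]] mid y -65.65
handle [[-151.1, -113.0, 36.0], [-149.9, -18.6, 36.0]] mid y -65.8
tongue [[-129.9, -91.5, 62.0], [-126.7, -47.2, 62.0]] mid y -69.35
```

Run:
```python
from h import *
c=env.get_calibration("wrist");M=np.array(c["tool_from_camera"])
for z in(-26,-30,-34):
    r=np.c_[np.array([[390,284],[388,492]])/1.5,[1,1]]@np.linalg.inv(c["camera_matrix"]).T@M[:3,:3].T
    X=M[:3,3]+r*((z-M[2,3])/r[:,2])[:,None];print(z,X.round(1).tolist(),X.mean(0).round(1),(X[0]-X[1]).round(1))
```

```text
-26 [[40.7, -0.1, -26.0], [-34.2, -0.8, -26.0]] [  3.3  -0.5 -26. ] [74.9  0.7  0. ]
-30 [[42.0, -0.1, -30.0], [-30.3, -0.8, -30.0]] [  5.9  -0.4 -30. ] [72.3  0.6 -0. ]
-34 [[43.3, -0.1, -34.0], [-26.4, -0.7, -34.0]] [  8.5  -0.4 -34. ] [69.7  0.6  0. ]
```

arm_command([
  {"x":0,"y":3,"z":1,"wx":0,"wy":0,"wz":0,"grip":0},
  {"x":0,"y":3,"z":1,"wx":0,"wy":0,"wz":0,"grip":0},
])

```text
time_s: 15.62
eef_pos: [620.0, -154.2, 199.9]
tool_rot: [0.295, -0.065, 0.951, 0.061]
wrist_force: [-16.2, -5.7, 20.4]
grip_width: 0.192
gripper_force: 71.2
```

Run:
```python
from h import *
goal([-104,-69,200],35,8);s=env.observe();print("F tool",tool_R(s).inv().apply(s["wrist_force"]).round(1),s["ft_torque"].round(2))
```

```text
t 15.625 tcp box [-104.4  -66.8  199.9] F box [-17.2  -1.1  20.4] q [ 1.05  0.33 -0.85  2.08 -0.22  0.31  2.19] grip 0.192 71.2
goal world [ 621.  -156.2  200. ] shift [-0.7 -2.1  0.2] turn [-0.09  0.04  0.06]
F tool [  2.2  -1.4 -26.6] [-0.32  1.05 -0.1 ]
```

The knob's centre is about 6 mm up the tool's x from the grasp. I'll re-grip centred before turning.

arm_command([
  {"x":0,"y":-1.5,"z":-1,"wx":0,"wy":0,"wz":0,"grip":0},
  {"x":0,"y":-1.5,"z":-1,"wx":0,"wy":0,"wz":0,"grip":0},
  {"x":0,"y":-1.5,"z":-1,"wx":0,"wy":0,"wz":0,"grip":0.5},
  {"x":0,"y":-1.5,"z":-1,"wx":0,"wy":0,"wz":0,"grip":0.5},
  {"x":6,"y":-1.5,"z":-1,"wx":0,"wy":0,"wz":0,"grip":0.5},
  {"x":6,"y":-1.5,"z":-1,"wx":0,"wy":0,"wz":0,"grip":0.5},
  {"x":6,"y":-1.5,"z":-1,"wx":0,"wy":0,"wz":0,"grip":0.1},
  {"x":6,"y":-1.5,"z":-1,"wx":0,"wy":0,"wz":0,"grip":0},
  {"x":6,"y":-1.5,"z":-1,"wx":0,"wy":0,"wz":0,"grip":0},
  {"x":6,"y":-1.5,"z":-1,"wx":0,"wy":0,"wz":0,"grip":0},
])

```text
time_s: 16.88
eef_pos: [615.1, -156.3, 196.9]
tool_rot: [0.295, -0.065, 0.951, 0.062]
wrist_force: [-7.3, -1.1, 7.4]
grip_width: 0.196
gripper_force: 58.4
```

Run:
```python
from h import *
goal([-104,-69,200],35,8);s=env.observe();print("F tool",tool_R(s).inv().apply(s["wrist_force"]).round(1),s["ft_torque"].round(2))
```

```text
t 16.875 tcp box [-109.7  -67.5  196.9] F box [-7.3  1.   7.4] q [ 1.06  0.33 -0.86  2.09 -0.22  0.31  2.2 ] grip 0.196 58.4
goal world [ 621.  -156.2  200. ] shift [-6.6 -0.6  0.8] turn [-0.03  0.05  0.03]
F tool [  1.9   0.7 -10.2] [-0.02  0.99  0.15]
```

arm_command([
  {"x":0,"y":0,"z":0,"wx":0,"wy":0,"wz":8,"grip":0},
  {"x":0,"y":0,"z":0,"wx":0,"wy":0,"wz":16,"grip":0},
  {"x":0,"y":0,"z":0,"wx":0,"wy":0,"wz":24,"grip":0},
  {"x":0,"y":0,"z":0,"wx":0,"wy":0,"wz":32,"grip":0},
  {"x":0,"y":0,"z":0,"wx":0,"wy":0,"wz":32,"grip":0},
])

```text
time_s: 17.5
eef_pos: [616.0, -156.0, 197.7]
tool_rot: [0.267, 0.201, 0.932, 0.141]
wrist_force: [-2.9, 0.4, 7.5]
grip_width: 0.189
gripper_force: 58.7
```

```bash
cat >> h.py <<'E'
def st():
    s=env.observe();R=tool_R(s);x=Ro.from_euler("z",BOX[2]).inv().apply(R.apply([1,0,0]));a=np.radians(35)
    print("F tool",R.inv().apply(s["wrist_force"]).round(1),"M tool",R.inv().apply(s["ft_torque"]).round(2),"spin",np.degrees(np.arctan2(x[1],-(x@[np.cos(a),0,np.sin(a)]))).round(1))
E
python3 - <<'E'
from h import *
goal([-109.7,-67.5,197],35,40);st()
E
```

```text
t 17.5 tcp box [-108.8  -67.4  197.7] F box [-2.7  1.2  7.5] q [ 0.95  0.3  -0.72  2.1  -0.41  0.31  1.81] grip 0.189 58.7
goal world [ 615.1 -156.3  197. ] shift [ 0.9 -0.8  0. ] turn [ 0.03  0.15 -0.05]
F tool [-0.9  2.2 -7.7] M tool [-0.2   0.09  0.08] spin 40.1
```

arm_command([
  {"x":0,"y":0,"z":0,"wx":0,"wy":0,"wz":8,"grip":0},
  {"x":0,"y":0,"z":0,"wx":0,"wy":0,"wz":16,"grip":0},
  {"x":0,"y":0,"z":0,"wx":0,"wy":0,"wz":24,"grip":0},
  {"x":0,"y":0,"z":0,"wx":0,"wy":0,"wz":32,"grip":0},
  {"x":0,"y":0,"z":0,"wx":0,"wy":0,"wz":38,"grip":0},
  {"x":0,"y":0,"z":0,"wx":0,"wy":0,"wz":38,"grip":0},
])

```text
time_s: 18.25
eef_pos: [618.3, -155.6, 199.6]
tool_rot: [0.208, 0.492, 0.816, 0.221]
wrist_force: [11.5, 4.4, 9.2]
grip_width: 0.191
gripper_force: 58.8
```

Run:
```python
from h import *
goal([-109.7,-67.5,197],35,86);st()
```

```text
t 18.25 tcp box [-106.5  -67.7  199.6] F box [12.3  1.1  9.2] q [ 0.81  0.27 -0.56  2.1  -0.58  0.33  1.3 ] grip 0.191 58.8
goal world [ 615.1 -156.3  197. ] shift [ 1.  -4.   0.2] turn [0.32 0.19 8.08]
F tool [-2.2 15.3 -0.4] M tool [-2.95 -0.39 -0.13] spin 77.9
```

arm_command([
  {"x":0,"y":1.5,"z":0,"wx":0,"wy":0,"wz":4,"grip":0},
  {"x":0,"y":1.5,"z":0,"wx":0,"wy":0,"wz":8,"grip":0},
  {"x":0,"y":1.5,"z":0,"wx":0,"wy":0,"wz":10,"grip":0},
  {"x":0,"y":1.5,"z":0,"wx":0,"wy":0,"wz":10,"grip":0},
])

```text
time_s: 18.75
eef_pos: [619.1, -155.2, 200.2]
tool_rot: [0.188, 0.561, 0.77, 0.238]
wrist_force: [10.0, 3.4, 9.3]
grip_width: 0.188
gripper_force: 58.7
```

Run:
```python
from h import *
st()
```

```text
F tool [ 0.1 14.  -1.5] M tool [-2.58 -0.12 -0.28] spin 87.9
```

arm_command([
  {"x":0,"y":1,"z":0,"wx":0,"wy":0,"wz":3,"grip":0},
  {"x":0,"y":1,"z":0,"wx":0,"wy":0,"wz":6,"grip":0},
  {"x":0,"y":1,"z":0,"wx":0,"wy":0,"wz":6,"grip":0},
])

```text
time_s: 19.12
eef_pos: [619.4, -154.8, 200.5]
tool_rot: [0.175, 0.6, 0.74, 0.247]
wrist_force: [4.8, 2.4, 13.2]
grip_width: 0.191
gripper_force: 81.0
```

Run:
```python
from h import *
st();goal([-109.7,-67.5,197],35,86)
```

```text
F tool [ 1.8 11.8 -7.7] M tool [-2.1   0.72 -1.09] spin 93.8
t 19.125 tcp box [-105.2  -67.2  200.5] F box [ 5.2  1.  13.2] q [ 0.74  0.26 -0.49  2.1  -0.63  0.34  1.06] grip 0.191 81.0
goal world [ 615.1 -156.3  197. ] shift [-0.7 -5.7  0.3] turn [ 0.27  0.11 -7.83]
```

Torque jumped to 1.1 N m, so the knob is at its hard stop. Now I release and retract.

arm_command([
  {"x":0,"y":0.5,"z":0,"wx":0,"wy":0,"wz":-4,"grip":0},
  {"x":0,"y":0.5,"z":0,"wx":0,"wy":0,"wz":-6,"grip":0.6},
  {"x":0,"y":0.5,"z":0,"wx":0,"wy":0,"wz":-6,"grip":0.6},
  {"x":0,"y":0.5,"z":0,"wx":0,"wy":0,"wz":-6,"grip":0.6},
  {"x":0,"y":0.5,"z":-30,"wx":0,"wy":0,"wz":-6,"grip":0.6},
  {"x":0,"y":0.5,"z":-70,"wx":0,"wy":0,"wz":-6,"grip":0.6},
  {"x":0,"y":0.5,"z":-100,"wx":0,"wy":0,"wz":-6,"grip":0.6},
  {"x":0,"y":0.5,"z":-110,"wx":0,"wy":0,"wz":-6,"grip":0.6},
  {"x":0,"y":0.5,"z":-110,"wx":0,"wy":0,"wz":-6,"grip":0.6},
  {"x":0,"y":0.5,"z":-110,"wx":0,"wy":0,"wz":-6,"grip":0.6},
])

```text
time_s: 20.38
eef_pos: [556.7, -171.8, 287.4]
tool_rot: [0.185, 0.562, 0.771, 0.237]
wrist_force: [-0.7, 0.1, -0.3]
grip_width: 0.597
gripper_force: 0.0
```

Run:
```python
from h import *
st();goal([-109.7,-67.5,197],35,86)
im=env.snapshot('wrist');cv2.imwrite('pics/w8.png',cv2.resize(im[:,:,::-1],None,fx=1.5,fy=1.5))
im=env.snapshot('scene');cv2.imwrite('pics/s8.png',cv2.resize(im[140:320,140:340,::-1],None,fx=3,fy=3,interpolation=cv2.INTER_CUBIC))
```

```text
F tool [ 0.3 -0.7 -0.1] M tool [ 0.62 -0.   -0.02] spin 88.0
t 20.375 tcp box [-170.1  -66.5  287.4] F box [-0.6  0.3 -0.3] q [ 0.88  0.06 -0.49  2.1  -0.64  0.59  1.18] grip 0.597 0.0
goal world [ 615.1 -156.3  197. ] shift [ -1.   -2.5 108.7] turn [ 0.01 -0.05 -1.99]
```

View pics/w8.png

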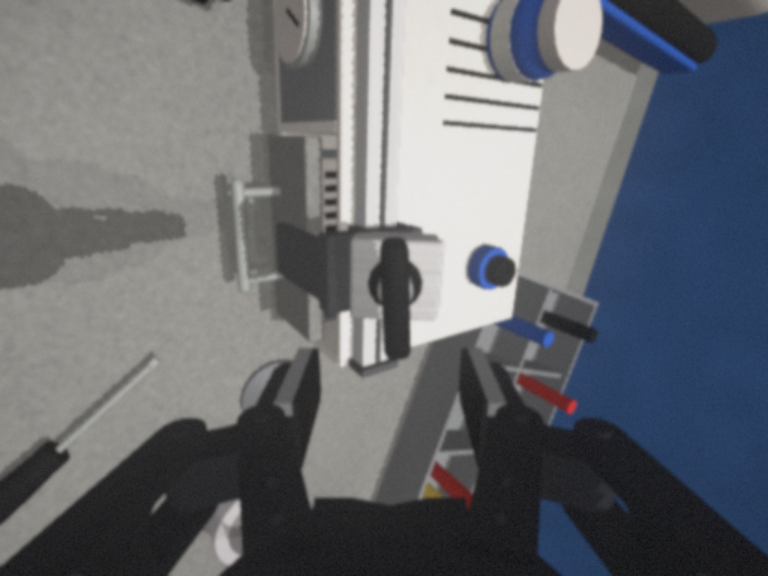

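View pics/s8.png

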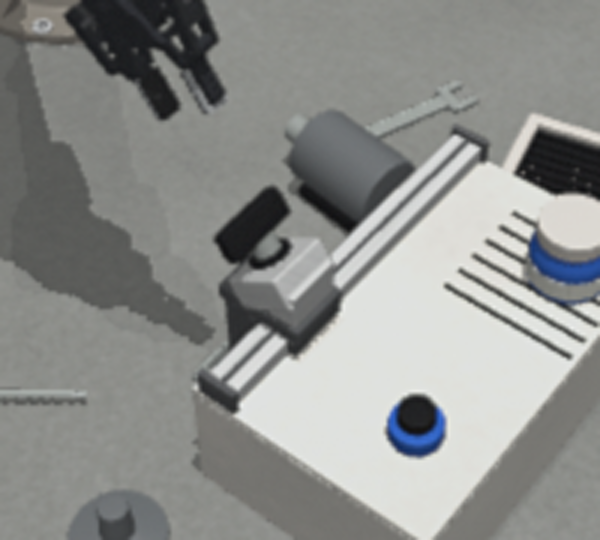

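The bar now lies along the rail, the drawer is shut and the bystanders are unmoved. One last centring check: tongue end (278,222)–(279,276), handle (236,181)–(243,290), panel top edge (308,135)–(314,339).

Run:
```python
from h import *
a=np.array
for n,p,z in(("face",[[308,135],[314,339]],92),("handle",[[236,181],[243,290]],36),("tongue",[[278,222],[279,276]],62)):
    w=wray(a(p)/1.5,z);print(n,w.tolist(),"mid y",w[:,1].mean())
```

```text
face [[-111.1, 16.3, 92.0], [-109.7, -151.4, 92.0]] mid y -67.55
handle [[-150.4, -21.4, 36.0], [-151.3, -116.2, 36.0]] mid y -68.8
tongue [[-126.0, -52.8, 62.0], [-127.3, -99.6, 62.0]] mid y -76.19999999999999
```

```bash
cat > c.py <<'E'
from k import *
def check():
    knob(-67)
    m=env.masks_of("stop_tongue","wrist")[0];print("stop wrist",m["p"],m["bbox"])
    r=m["region"];cols=np.nonzero(r.any(0))[0];x0=cols[0]
    for dx in(2,5,8):
        ys=np.nonzero(r[:,x0+dx])[0];print(" col",x0+dx,"rows",ys.min(),ys.max(),wray([[x0+1,ys.min()],[x0+1,ys.max()+1]],62).tolist())
    m=env.masks_of("drawer_face","wrist")
    if m:
        r=m[0]["region"];ys,xs=np.nonzero(r);print("drawer",m[0]["p"],m[0]["bbox"])
        l=xs<np.percentile(xs,8);print(" handle rows",ys[l].min(),ys[l].max(),wray([[xs[l].min()+2,ys[l].min()],[xs[l].min()+2,ys[l].max()+1]],36).tolist())
    uv={}
    for n in C:
        env.snapshot(n)
        for q in("knob_grip","stop_tongue"):
            mm=env.masks_of(q,n)
            if mm: 
                ys,xs=np.nonzero(mm[0]["region"]);uv[n,q]=(xs.mean(),ys.mean());print(n,q,np.round(mm[0]["p"],2),np.round(uv[n,q],1),mm[0]["bbox"])
    for q in("knob_grip","stop_tongue"):
        ns=[n for n in C if (n,q) in uv]
        if len(ns)==2:
            k=least_squares(lambda X:np.concatenate([proj(n,[T(BOX)(X)])[0]-uv[n,q] for n in ns]),[-100,-60,200]);print(q,"box",k.x.round(1),round(k.cost,2))
E
python3 -c "
from c import *
check()"
```

```text
t 20.475 tcp box [-170.1  -66.5  287.4] F box [-0.8  0.2 -0.6] q [ 0.88  0.06 -0.49  2.1  -0.64  0.59  1.18] grip 0.595 0.0
goal world [ 561.7 -170.9  295. ] shift [-0.8  8.5 -3.3] turn [ 6.000e-02 -5.000e-02 -8.799e+01]
p 0.9 [247.6, 159.2, 34.4, 75.0] ((265.0438232421875, 197.37957763671875), (78.90641021728516, 35.401248931884766), 76.29303741455078)
plane 0 centre along slope -5.1 y -76.3 size 31.0 76.3 bar angle deg from square 86.7
plane 14 centre along slope -5.4 y -71.1 size 29.2 71.9 bar angle deg from square 86.7
stop wrist 0.94 [182.1, 152.0, 114.3, 86.6]
 col 185 rows 150 180 [[-127.7, -55.6, 62.0], [-129.6, -95.7, 62.0]]
 col 188 rows 149 182 [[-127.6, -54.4, 62.0], [-129.8, -98.4, 62.0]]
 col 191 rows 150 183 [[-127.7, -55.6, 62.0], [-129.8, -99.7, 62.0]]
drawer 0.97 [154.4, 88.1, 72.3, 142.8]
 handle rows 119 192 [[-151.7, -19.8, 36.0], [-159.0, -115.1, 36.0]]
scene knob_grip 0.66 [225.1 216.8] [213.4, 202.2, 21.4, 26.3]
scene stop_tongue 0.62 [231.5 231.7] [212.2, 202.4, 41.4, 54.5]
top knob_grip 0.49 [302.2 161.2] [289.7, 151.4, 27.6, 18.2]
top stop_tongue 0.74 [224.3 124.9] [211.1, 111.0, 26.2, 28.6]
knob_grip box [-108.8  -74.1  207.2] 0.07
stop_tongue box [-39.5  10.6 141.1] 1975.58
```

The tongue sits about 7 mm right of the drawer's middle. My 6 mm re-grip shift was off the knob's axis, so turning the knob dragged the carriage. There is plenty of time, so I'll regrip on the axis, loosen, slide back and retighten.

```bash
python3 -c "
from h import *
goal([-104.5,-74,201],35,86)"
```

```text
t 20.975 tcp box [-170.3  -66.9  288.5] F box [-0.2 -0.  -0.5] q [ 0.88  0.06 -0.49  2.1  -0.64  0.59  1.18] grip 0.601 0.0
goal world [ 621.9 -161.1  201. ] shift [ -7.1   3.4 109.4] turn [ 0.05  0.02 -1.97]
```

arm_command([
  {"x":-7,"y":3.4,"z":40,"wx":0,"wy":0,"wz":-2,"grip":0.6},
  {"x":-7,"y":3.4,"z":75,"wx":0,"wy":0,"wz":-2,"grip":0.6},
  {"x":-7,"y":3.4,"z":98,"wx":0,"wy":0,"wz":-2,"grip":0.6},
  {"x":-7,"y":3.4,"z":109,"wx":0,"wy":0,"wz":-2,"grip":0.6},
  {"x":-7,"y":3.4,"z":109,"wx":0,"wy":0,"wz":-2,"grip":0.1},
  {"x":-7,"y":3.4,"z":109,"wx":0,"wy":0,"wz":-2,"grip":0},
  {"x":-7,"y":3.4,"z":109,"wx":0,"wy":0,"wz":-2,"grip":0},
  {"x":-7,"y":3.4,"z":109,"wx":0,"wy":0,"wz":-2,"grip":0},
])

```text
time_s: 21.98
eef_pos: [620.8, -162.0, 202.1]
tool_rot: [0.191, 0.549, 0.78, 0.233]
wrist_force: [-7.4, -1.1, 3.5]
grip_width: 0.171
gripper_force: 126.3
```

```bash
python3 -c "
from h import *
st();goal([-104.5,-74,201],35,36)"
```

```text
F tool [ 1.2 -4.  -7.1] M tool [1.73 0.2  0.01] spin 86.0
t 21.975 tcp box [-105.8  -74.5  202.1] F box [-7.4  0.9  3.5] q [ 0.78  0.27 -0.51  2.09 -0.59  0.35  1.17] grip 0.171 126.3
goal world [ 621.9 -161.1  201. ] shift [0.5 0.4 1.6] turn [-1.000e-02  1.100e-01 -4.999e+01]
```

arm_command([
  {"x":0,"y":0.5,"z":0,"wx":0,"wy":0,"wz":-9,"grip":0},
  {"x":0,"y":0.5,"z":0,"wx":0,"wy":0,"wz":-18,"grip":0},
  {"x":0,"y":0.5,"z":0,"wx":0,"wy":0,"wz":-27,"grip":0},
  {"x":0,"y":0.5,"z":0,"wx":0,"wy":0,"wz":-36,"grip":0},
  {"x":0,"y":0.5,"z":0,"wx":0,"wy":0,"wz":-45,"grip":0},
  {"x":0,"y":0.5,"z":0,"wx":0,"wy":0,"wz":-50,"grip":0},
  {"x":0,"y":0.5,"z":0,"wx":0,"wy":0,"wz":-50,"grip":0},
])

```text
time_s: 22.85
eef_pos: [621.0, -162.0, 202.2]
tool_rot: [0.271, 0.167, 0.939, 0.13]
wrist_force: [-8.6, -1.2, 4.4]
grip_width: 0.177
gripper_force: 127.0
```

```bash
python3 -c "
from h import *
st();goal([-105,-67.5,201.5],35,36)"
```

```text
F tool [ 4.3 -1.7 -8.5] M tool [ 0.89  1.51 -0.12] spin 35.9
t 22.85 tcp box [-105.6  -74.6  202.2] F box [-8.6  1.2  4.4] q [ 0.96  0.3  -0.73  2.08 -0.38  0.33  1.85] grip 0.177 127.0
goal world [ 619.6 -155.   201.5] shift [4.1 5.8 0.8] turn [-0.08  0.06  0.1 ]
```

arm_command([
  {"x":2,"y":3,"z":0,"wx":0,"wy":0,"wz":0,"grip":0},
  {"x":4.1,"y":5.8,"z":0,"wx":0,"wy":0,"wz":0,"grip":0},
  {"x":4.1,"y":5.8,"z":0,"wx":0,"wy":0,"wz":0,"grip":0},
  {"x":4.1,"y":5.8,"z":0,"wx":0,"wy":0,"wz":9,"grip":0},
  {"x":4.1,"y":5.8,"z":0,"wx":0,"wy":0,"wz":18,"grip":0},
  {"x":4.1,"y":5.8,"z":0,"wx":0,"wy":0,"wz":27,"grip":0},
  {"x":4.1,"y":5.8,"z":0,"wx":0,"wy":0,"wz":36,"grip":0},
  {"x":4.1,"y":5.8,"z":0,"wx":0,"wy":0,"wz":45,"grip":0},
  {"x":4.1,"y":5.8,"z":0,"wx":0,"wy":0,"wz":51,"grip":0},
  {"x":4.1,"y":5.8,"z":0,"wx":0,"wy":0,"wz":54,"grip":0},
  {"x":4.1,"y":5.8,"z":0,"wx":0,"wy":0,"wz":56,"grip":0},
  {"x":4.1,"y":5.8,"z":0,"wx":0,"wy":0,"wz":56,"grip":0},
])

```text
time_s: 24.35
eef_pos: [619.0, -155.3, 202.8]
tool_rot: [0.178, 0.588, 0.751, 0.242]
wrist_force: [-20.3, -3.6, 14.1]
grip_width: 0.178
gripper_force: 107.2
```

```bash
python3 -c "
from h import *
st();goal([-105,-67.5,201.5],35,86)"
```

```text
F tool [  1.7  -8.7 -23.4] M tool [ 2.54  0.22 -1.28] spin 91.9
t 24.35 tcp box [-105.7  -67.6  202.8] F box [-20.5   2.1  14.1] q [ 0.74  0.25 -0.48  2.1  -0.61  0.35  1.07] grip 0.178 107.2
goal world [ 619.6 -155.   201.5] shift [ 0.1 -0.2  1.4] turn [ 0.03  0.14 -5.91]
```

Torque is 1.28 N m at the hard stop, so the knob is tight. Release, retract and recheck.

arm_command([
  {"x":0,"y":0,"z":0,"wx":0,"wy":0,"wz":-4,"grip":0},
  {"x":0,"y":0,"z":0,"wx":0,"wy":0,"wz":-5,"grip":0.6},
  {"x":0,"y":0,"z":0,"wx":0,"wy":0,"wz":-5,"grip":0.6},
  {"x":0,"y":0,"z":0,"wx":0,"wy":0,"wz":-5,"grip":0.6},
  {"x":0,"y":0,"z":-30,"wx":0,"wy":0,"wz":-5,"grip":0.6},
  {"x":0,"y":0,"z":-70,"wx":0,"wy":0,"wz":-5,"grip":0.6},
  {"x":0,"y":0,"z":-100,"wx":0,"wy":0,"wz":-5,"grip":0.6},
  {"x":0,"y":0,"z":-110,"wx":0,"wy":0,"wz":-5,"grip":0.6},
  {"x":0,"y":0,"z":-110,"wx":0,"wy":0,"wz":-5,"grip":0.6},
  {"x":0,"y":0,"z":-110,"wx":0,"wy":0,"wz":-5,"grip":0.6},
])

```text
time_s: 25.6
eef_pos: [559.5, -170.7, 290.7]
tool_rot: [0.187, 0.555, 0.776, 0.235]
wrist_force: [0.8, 0.3, -0.1]
grip_width: 0.599
gripper_force: 0.0
```

```bash
python3 -c "
from c import *
check()"
```

```text
t 25.6 tcp box [-167.1  -66.3  290.7] F box [ 0.8  0.1 -0.1] q [ 0.87  0.06 -0.48  2.09 -0.63  0.59  1.18] grip 0.599 0.0
goal world [ 561.7 -170.9  295. ] shift [-0.9  4.2 -2.3] turn [ 5.000e-02 -3.000e-02 -8.697e+01]
p 0.6 [243.4, 150.6, 32.0, 79.6] ((258.5, 192.0), (82.0, 35.0), 90.0)
plane 0 centre along slope -4.5 y -71.0 size 31.0 77.5 bar angle deg from square 86.0
plane 14 centre along slope -4.7 y -66.1 size 29.2 73.0 bar angle deg from square 86.0
stop wrist 0.84 [181.0, 142.2, 111.2, 91.0]
 col 183 rows 141 175 [[-126.1, -45.9, 62.0], [-127.6, -90.9, 62.0]]
 col 186 rows 141 178 [[-126.1, -45.9, 62.0], [-127.7, -94.9, 62.0]]
 col 189 rows 143 180 [[-126.2, -48.4, 62.0], [-127.8, -97.5, 62.0]]
drawer 0.85 [154.4, 86.5, 68.6, 143.7]
 handle rows 116 191 [[-152.2, -18.2, 36.0], [-158.2, -116.2, 36.0]]
scene knob_grip 0.76 [227.1 215. ] [215.7, 198.2, 24.0, 27.4]
top knob_grip 0.59 [300.7 161.7] [286.5, 152.0, 28.1, 15.4]
top stop_tongue 0.87 [296.6 160. ] [286.0, 143.6, 26.6, 34.7]
knob_grip box [-108.4  -68.7  208.7] 0.01
```

```bash
python3 -c "
from plant import env
print(env.sign_off())"
```

```text
the job is handed in; nothing more can be done
None
```

I pushed the drawer home to its hard stop, centred the stop's tongue to within about 3 mm of the drawer's middle, and turned the knob clockwise to its hard stop. On the first tightening the tongue was about 7 mm off centre, so I loosened, re-centred and retightened it. The job was handed in with the robot clear, about 26 s in; the sign-off gave no verdict.

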